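# Offer the guard door up to its hinge and hold it for the pin

## Task

Take the small windowed guard door that leans in the black chute, stand it upright on its bottom edge on the sill of the door frame with its hinge knuckle towards the jamb block, then slide it along the sill until its knuckle sits between the two knuckles of the jamb and all the holes line up, ready for the hinge pin. Do not shove it hard against the frame, and leave everything else on the machine bed where it lies. Finish while still holding the door: keep gripping it there, upright, in line with the sill and with the holes lined up, and do not let go.

Things in the scene. Friction and masses are not known exactly. Their poses are not given: they have to be found in the camera images.
- door: loose guard door: aluminium frame, clear window; 130 mm wide (y), 120 high (z), 10 thick (x), 0.27 to 0.45 kg, centre of mass within 8 mm of its middle. Origin: centre of its bottom edge; z runs up the door, y to the hinge side, x out of the front. Starts leaning in the chute 0.5 rad off vertical, top edge to the robot, front face up. Black pull knob 17 mm proud on the front at y -52, z 60 mm
- door_hole (a point): middle of the hole of the door's one steel knuckle, at door x 0, y 78, z 60 mm; axes as the door's. The knuckle is an upright tube, outer diameter 20 mm, hole 12 mm along z, 26 mm long, standing off the door's +y edge
- door_top (a point): middle of the door's top edge (door x 0, y 0, z 120 mm); axes as the door's. The solid top rail below it, 30 mm high, 10 mm thick, 130 mm long, is the place to grip
- jamb: door frame fixed to the bed, new place and yaw each time. Origin on the bed (z 0) under the hinge axis; z up. Sill 60 mm wide runs 220 mm to -y; the black strip along its middle (x 0, 30 mm wide, y -215 to -10) is 20 mm above the bed: the door stands on it, door y along frame y. On the +y side the jamb block, 55 mm wide, 155 high, with the steel hinge leaf facing -y, 11.5 mm from the axis
- jamb_hole (a point): point on the hinge axis, 80 mm above the bed, amid the gap between the jamb's two knuckles (diameter 20, holes 12 mm; 34.5 to 64.5 and 95.5 to 125.5 mm above the bed); axes as the frame's. The 31 mm gap takes the door's knuckle, which enters level from -y; with the door on the strip the heights agree. All right when door_hole lies here; pushed 1.5 mm farther, it meets the leaf
- chute: black unloading chute with steel ribs, 204 mm wide (y), fixed, new place and yaw each time. Origin on the bed under the door's bottom edge; its floor rises to -x (the robot side), 0.5 rad off vertical. The door stands on its end lip, 30 mm above the bed, and leans on ribs that back only its lower 70 mm; its upper 50 mm are free on both faces
- pin: bystander: steel hinge pin, 10 mm in diameter, 108 mm long with a square head, lying on the bed by the sill; it is not needed yet; leave it. Origin: on the bed under its middle
- collet: bystander: steel collet, 40 mm in diameter, 50 mm high, standing beyond the sill. Origin: centre of its underside
- wrench: bystander: open-ended wrench, 170 mm long, lying beyond the chute. Origin: under its middle
- grease: bystander: white grease jar with a black lid, 56 mm in diameter, 50 mm high, near the robot. Origin: centre of its underside
- bush_a: bystander: brass bush, a ring 36 mm in diameter, 22 mm high. Origin: centre of its underside
- bush_b: bystander: brass bush like the other. Origin: centre of its underside
- screwdriver: bystander: screwdriver, 190 mm long, lying to the left of the frame. Origin: under its middle
- cover: bystander: plain aluminium cover plate without knuckle, 75 by 105 by 6 mm, lying flat on the right. Origin: centre of its underside

How it is judged:
By the outcome, as a careful person would: the job done as asked, in the order asked, and still so for the second after the job is handed in, while the arm keeps its last pose, push and grip.
It also fails if it takes over 45 s, if anything falls off the work surface, if the arm or the gripper's body presses on something with over 40 N, if the wrist force passes 120 N, or if a joint passes its speed limit or range.

## Robot

A 7-joint arm with a two-finger parallel gripper is mounted at the origin on the work surface. World frame = base frame: x ahead of the robot, y to its left, z up, the work surface at z = 0. Lengths are in m, angles in rad, forces in N, time in s.
With the tool pointing down it reaches from about 0.425 to 0.925 m from the base axis. Payload 6.8 kg.
Tool frame: the origin (TCP) lies between the finger pads; the fingertips stand 11 mm ahead of it and the grasp point (between the pads) lies 8 mm behind it; z points along the fingers, y is the line along which they close (so a half turn about z gives the same grasp; the last joint's range is limited). The gripper opens to 85 mm and grips with 20 to 120 N. Pads are 22 mm wide; open, the fingers measure 114 mm over their backs; the gripper's body (76 mm by 85 mm) begins 54 mm behind the grasp point. The pads swing forward as they close: fully open they stand 13 mm farther back than shut.
Start: joints at [-1.221, 0.477, 0.022, 1.555, -0.011, 1.109, -0.083], TCP at [0.298, 0.606, 0.242] pointing down, gripper open.
Joint ranges: [-2.96, 2.96], [-0.34, 2.1], [-1.41, 1.46], [0.24, 2.44], [-1.37, 4.51], [0.17, 1.92], [-2.96, 2.96]. Speed limits (rad/s): [2.39, 2.39, 3.14, 3.14, 3.14, 3.14, 3.14].

## Interface

Orientations are given as a rotation vector (axis times angle).
In Python, from bench import r gives the robot as it stands.
- The arm moves only by the tool send_rows, never from a script. Its argument "deltas" is a list of rows, each an object of numbers: "dx", "dy", "dz": the shift along the world's x, y, z in mm; "rx", "ry", "rz": the turn, a rotation vector about the world's x, y, z in degrees. A call has 1 to 5 rows; each row is the pose to reach, as a shift and turn from the pose commanded when the call began; what a row does not reach only later rows make up. A row lasts 1/12 s, in which the tool goes at most 41.7 mm and 7.16 degrees, less where a joint would pass 70% of its speed; a pose out of reach is approached as far as the arm can. A call with a gripper value outside its range is refused whole. "jaw" is the finger opening in mm, from 0 to 85.4, set as the call begins (left out, the last holds). The fingers move at their own pace and stop on an object; "newtons" is the grip in N (left out, the last holds). Time passes only in rows, so rows that repeat a pose let the fingers close. It gives the time, the measured TCP pose, the force, the opening and the grip force at its end, in the units of the state.
- r.get_obs(): the state, without advancing time (a new reading comes with each control period).
- r.grab_frame(name): name is "side" or "top" or "wrist"; returns a dict with "frame" (420x560x3 uint8, blue, green, red), "z_map" (420x560 float32, m along the optical axis (not along the pixel's ray), 0 where there is no reading), "vertical_fov" (degrees; the focal length in pixels is half the picture's height over the tangent of half this angle, whatever the lens; pixels are square), "cx", "cy" (the principal point, pixels), "xyz" and "orientation" of the camera in the world. Camera axes: x right, y down, z forward; pixel columns grow to the right and rows downward; lengths in m; the calibration is good to about 2 mm. A picture is of the moment at which its call begins.
- r.hand_in(): hands the job in; it is judged then, once.
The state is a dict: "clock": time; "joints": joint angles; "qvel": joint speeds; "tau": joint torques, N m; "tcp_pos": TCP position; "orientation": TCP orientation; "contact_force": force on the tool from outside, world axes, zero at the start; "moment": the same for the moment, N m; "grip_width": finger opening in m; "gripper_force": force on a finger pad.
Only numpy, scipy, OpenCV 4.12 (cv2) and the standard library are available. Lean on these libraries where they do the work, as an engineer would, in place of code of your own. Each camera call takes 0.05 s, during which the arm holds its last target. There are 200 camera calls.

## Working session

There is one attempt and no reset: what is moved stays moved. The work goes in short steps, Python scripts to look and compute and a tool call to move; the robot and the scene stay as the last step left them, time stands still between calls to the robot, and variables do not carry over. Pictures are saved under pics/ and viewed, at most 10 in all, crops included, and the job is handed in when it is done.

Besides the shell and the picture viewer there is one more tool, called after "Emit:" as name(argument=value, ...), one argument or row to a line, values as JSON. send_rows: Moves the arm, as the interface text tells. Its arguments: {"type":"object","properties":{"deltas":{"type":"array","items":{"type":"object","properties":{"dx":{"type":"number"},"dy":{"type":"number"},"dz":{"type":"number"},"rx":{"type":"number"},"ry":{"type":"number"},"rz":{"type":"number"}}}},"jaw":{"type":"number"},"newtons":{"type":"number"}},"required":["deltas"]}

```bash
mkdir -p pics; cat > h.py <<'E'
import numpy as np, cv2, pickle
from scipy.spatial.transform import Rotation as R
from bench import r
def grab(name,tag):
    f=r.grab_frame(name); pickle.dump(f,open(f'pics/{tag}.pkl','wb')); cv2.imwrite(f'pics/{tag}.png',f['frame']); return f
def load(tag): return pickle.load(open(f'pics/{tag}.pkl','rb'))
def cam(f):
    o=np.array(f['orientation'],float)
    M=R.from_rotvec(o).as_matrix() if o.size==3 else o.reshape(3,3)
    return M,np.array(f['xyz']),210/np.tan(np.radians(f['vertical_fov'])/2)
def cloud(f):
    M,t,F=cam(f); v,u=np.mgrid[:420,:560]; z=f['z_map']
    P=np.stack([(u-f['cx'])/F*z,(v-f['cy'])/F*z,z],-1)@M.T+t
    P[z==0]=np.nan; return P
def onplane(f,u,v,h):
    M,t,F=cam(f); d=M@np.array([(u-f['cx'])/F,(v-f['cy'])/F,1]); return t+d*(h-t[2])/d[2]
E
python3 - <<'E'
from h import *
for n in('top','side'):
    f=grab(n,n+'0'); print(n,f['xyz'],f['orientation'],f['vertical_fov'],f['cx'],f['cy'])
a=cv2.resize(load('top0')['frame'],(800,600)); cv2.imwrite('pics/top0b.png',a)
a=cv2.resize(load('side0')['frame'],(800,600)); cv2.imwrite('pics/side0b.png',a)
print(r.get_obs())
E
```

```text
top [ 0.24544085 -0.01251983  1.68044145] [-2.12679674  2.08437295 -0.22818417] 47.75709184004203 283.38563979080374 208.03634045645265
side [0.41134214 0.99034127 1.0446131 ] [-0.21388964  2.8031965  -1.23119919] 51.43010817666028 284.9346551446187 210.2113808531725
{'clock': 0.1, 'joints': array([-1.2211322 ,  0.47773967,  0.02233004,  1.55633869, -0.01152609,
        1.10926382, -0.0831184 ]), 'qvel': array([ 0.0003207 , -0.00219981, -0.00043426, -0.00196358, -0.00041913,
       -0.0004238 , -0.00019648]), 'tau': array([ 3.47593923e-03, -5.97760928e+01,  1.61302663e+00, -2.81954312e+01,
        1.27623189e-02,  5.05189309e-03,  8.63360924e-06]), 'tcp_pos': array([0.29808462, 0.60505801, 0.24141361]), 'orientation': array([-7.12726484e-01, -3.05938810e+00,  2.50926431e-03]), 'contact_force': array([-0.08136478, -0.80833763,  0.36371799]), 'moment': array([-0.05993584, -0.02749364, -0.00821503]), 'gripper_force': 0.0, 'grip_width': 0.08542989113212608}
```

View pics/top0b.png

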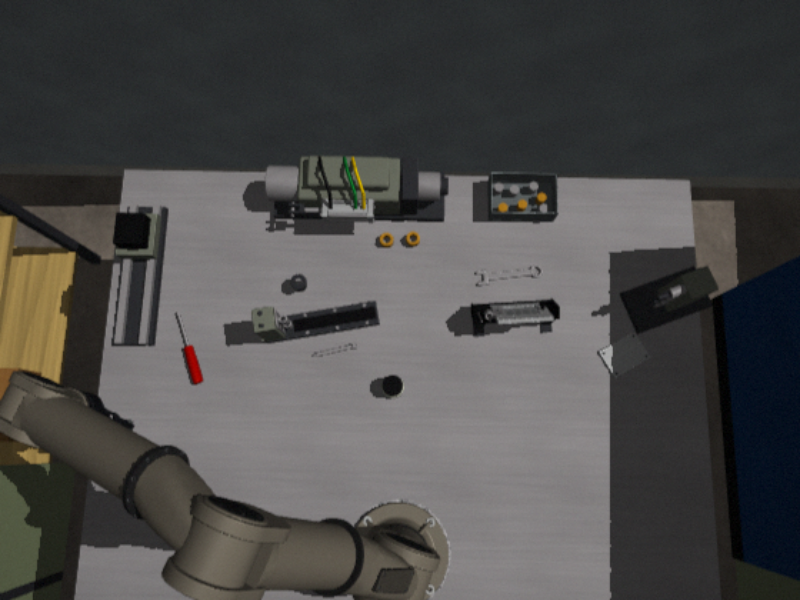

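View pics/side0b.png

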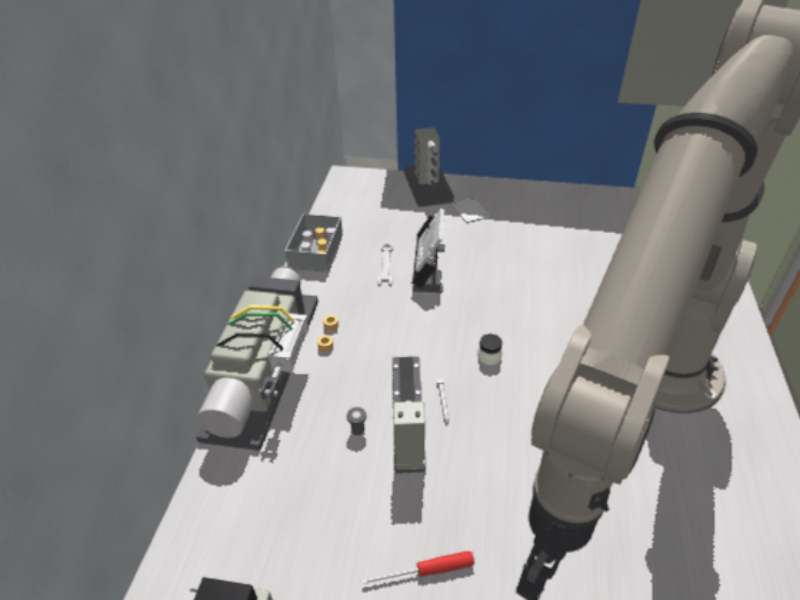

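```bash
python3 - <<'E'
from h import *
f=load('top0');g=load('side0')
P=cloud(f)
a=np.vstack([cv2.resize(f['frame'][195:250,165:275],(800,400),interpolation=3)[:, :],])
b=cv2.resize(f['frame'][200:240,315:405],(400,200),interpolation=3)
c=cv2.resize(g['frame'][140:210,270:330],(200,200),interpolation=3)
d=cv2.resize(g['frame'][240:335,260:330],(200,200),interpolation=3)
cv2.imwrite('pics/z1.png',np.vstack([a,np.hstack([b,c,d])]))
# jamb block top
m=(abs(P[...,2]-.155)<.012); m[:, :165]=0; m[:,210:]=0; m[:200]=0;m[245:]=0
Q=P[m]; print('block',len(Q),Q.mean(0)); print(cv2.minAreaRect((Q[:,:2]*1000).astype(np.float32)))
# sill
m=(abs(P[...,2]-.02)<.008); m[:, :190]=0; m[:,270:]=0; m[:200]=0;m[245:]=0
Q=P[m]; print('sill',len(Q),Q.mean(0)); print(cv2.minAreaRect((Q[:,:2]*1000).astype(np.float32)))
# door region
np.set_printoptions(precision=0,suppress=True,linewidth=250)
print('bed z',np.nanmedian(P[260:280,200:380,2])*1000)
print((P[204:240:2,326:396:4,2]*1000))
E
```

```text
block 263 [0.5236322  0.31672637 0.15485983]
((524.86669921875, 316.3315124511719), (55.98727798461914, 52.29660415649414), 9.302797317504883)
sill 1041 [0.54939789 0.17583646 0.01906207]
((554.7142333984375, 179.07302856445312), (273.9956970214844, 144.90907287597656), 85.3288803100586)
bed z 0.6375598740983035
[[ -7.  -8.  -1.  -2.  12.  -1.  -0.   7.   4.  -4.   4.  -4.  -3.  -6.   5.   2.  -1.  -4.]
 [  4.  -1.   1.  -6.  -6.   2.  -2.   8.   6.   1.  -2.  -4.   3.  -3.   6.   0.  -0.   3.]
 [ -2.  -0.   3.   1.   2.  11.  -4.   7.  -7.  -2.  -6.   2.   3.  -4.  -1.  -0.   3.   3.]
 [ -3.  -6.   1.  -1.   1.  -3.  -1.  -3.  -2.  -3.   5.   0.   4.   2.  39.  48.   5.   0.]
 [  2.   2.   7.  -5.  -6.   1.  31.  36.  27.  40.  33.  34.  34.  91.  26.  39.  -3.  -2.]
 [ -1.  48.  23.  33.  31.  47.  40.  38.  43.  44.  49.  41.  58.  92.  31.  33.  82.  -6.]
 [ -2.  54.  32.  27.  34.  64.  57.  nan  62.  64.  64.  72.  65.  81.  82.  35.  87.   6.]
 [ -5.  36.  29.  26.  95.  80.  79.  74.  78.  79.  86.  93.  89. 100. 105.  47.  83.  -8.]
 [  3.  37.  30.  27.  30. 100. 100.  95. 
[... 188 characters left out ...]
9. 134. 139. 134. 139. 138. 129. 134.  -2.  -6.]
 [  3.   1.  82.  82.  82.  88. 131. 138. 132. 129.  -2.  -1.  -1.   5.  38.  28.  -5.  -3.]
 [  1.   7.  49.  53.   5.   1.   3.  -2.  -6.  -3.  -2.   3.   4.   8.  12.  -1.   5.   6.]
 [  5.   2.   8.   7.   3.   1.   0.   5.  -2.   0.  -1.  -5.  -3.  -1.  10.   7.   2.  -2.]
 [ -1.  11.   9.   4.  -1.  -2.   2.  -0.   1.   3.   6.   1.  -2.   6.   5.  11.   2.  -3.]
 [  4.  -3.  -1.   6.  -6.   3.   0.  -3.   8.   4.   2.  -1.   0.   0.   8.   3.   8.   4.]
 [  2.   2.  -3.  -1.   4.   4.  -6.   1.   2.   2.  -0.   3.  -5.  -3.  -1.  -0.   3.  11.]
 [ -3.   4.   2.  -2.  -2.  -2.   5.  -1.   4.   0.   3.  -2.  11.   1.  -5.  -3.   3.  -1.]]
```

View pics/z1.png

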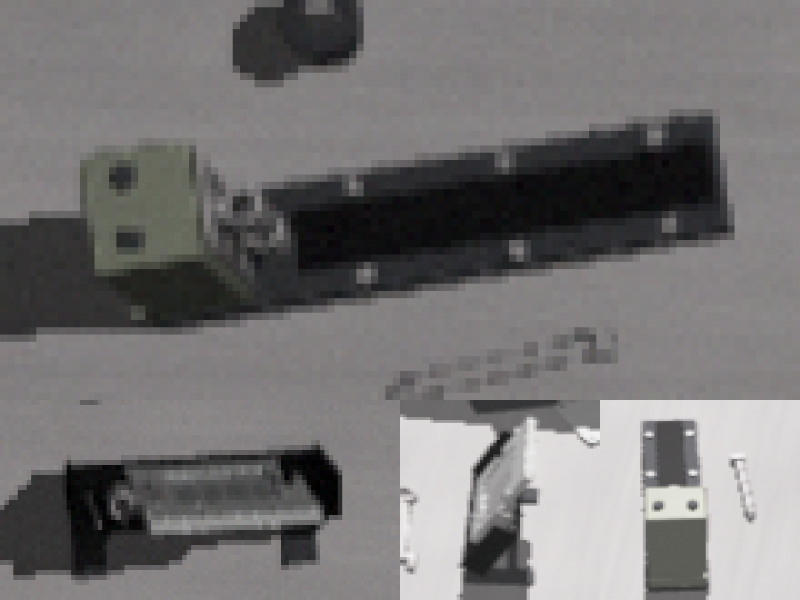

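```bash
cat >> h.py <<'E'
def toolR(yaw,tilt):
    # tool z = down tilted toward local +x by tilt; tool y along door x (in local frame yaw), tool x along door -/+y
    z=np.array([np.sin(tilt),0,-np.cos(tilt)]); y=np.array([np.cos(tilt),0,np.sin(tilt)]); x=np.cross(y,z)
    return R.from_euler('z',yaw)*R.from_matrix(np.c_[x,y,z])
def delta(pos,rot,o=None):
    o=o or r.get_obs(); d=(np.array(pos)-o['tcp_pos'])*1000
    w=np.degrees((rot*R.from_rotvec(o['orientation']).inv()).as_rotvec())
    print('d mm',d.round(1),'rot deg',w.round(2))
E
python3 - <<'E'
from h import *
f=load('top0')
A=onplane(f,349.5,225.5,.135);B=onplane(f,387,224.,.135);print(A,B,np.degrees(np.arctan2(A[0]-B[0],B[1]-A[1]) ))
yaw=np.arctan2(-(A[0]-B[0]),A[1]-B[1]);print(np.degrees(yaw))
c=(A+B)/2; print(c)
T=toolR(yaw,.5); z=T.as_matrix()[:,2]
delta(c-z*.13,T); T2=toolR(yaw,0); delta(c-z*.13,T2)
E
```

```text
[ 0.53236182 -0.22630822  0.135     ] [ 0.53991773 -0.35055068  0.135     ] -176.51979582683632
3.480204173163675
[ 0.53613977 -0.28842945  0.135     ]
d mm [ 175.8 -897.3    7.7] rot deg [ 16.67 -25.05 -58.97]
d mm [ 175.8 -897.3    7.7] rot deg [ 6.000e-02 -8.000e-02 -6.029e+01]
```

Emit:
send_rows(
  deltas=[
    {"dx":35,"dy":-200,"dz":10,"rz":-33},
    {"dx":35,"dy":-200,"dz":10,"rz":-33},
    {"dx":35,"dy":-200,"dz":10,"rz":-33},
    {"dx":35,"dy":-200,"dz":10,"rz":-33},
    {"dx":35,"dy":-200,"dz":10,"rz":-33},
  ],
  jaw=45,
)

```text
$.deltas[0]: bad value
```

Emit:
send_rows(
  deltas=[
    {"dx":40,"dy":-200,"rz":-27},
    {"dx":40,"dy":-200,"rz":-27},
    {"dx":40,"dy":-200,"rz":-27},
    {"dx":40,"dy":-200,"rz":-27},
    {"dx":40,"dy":-200,"rz":-27},
  ],
)

```text
$.deltas[0]: bad value
```

Emit:
send_rows(
  deltas=[
    {"dx":40,"dy":-200},
    {"dx":40,"dy":-200},
    {"dx":40,"dy":-200},
    {"dx":40,"dy":-200},
    {"dx":40,"dy":-200},
  ],
)

```text
$.deltas[0]: bad value
```

Emit:
send_rows(
  deltas=[
    {"dx":40,"dy":-200},
    {"dx":40,"dy":-200},
    {"dx":40,"dy":-200},
    {"dx":40,"dy":-200},
    {"dx":40,"dy":-200},
  ],
)

```text
$.deltas[0]: bad value
```

```bash
python3 - <<'E'
from h import *
yaw=.0607;c=np.array([.536,-.288,.135]);T=toolR(yaw,.5); z=T.as_matrix()[:,2]
delta(c-z*.14,T); o=r.get_obs(); print(o['clock'],o['tcp_pos'],o['joints'])
E
```

```text
d mm [ 170.9 -897.1   16.4] rot deg [ 16.66 -25.05 -58.98]
0.1 [0.29808462 0.60505801 0.24141361] [-1.2211322   0.47773967  0.02233004  1.55633869 -0.01152609  1.10926382
 -0.0831184 ]
```

Emit:
send_rows(
  deltas=[
    {"dx":7,"dy":-40,"dz":2,"rx":0,"ry":0,"rz":-6.6},
    {"dx":14,"dy":-80,"dz":4,"rx":0,"ry":0,"rz":-13.2},
    {"dx":21,"dy":-120,"dz":6,"rx":0,"ry":0,"rz":-20},
    {"dx":28,"dy":-160,"dz":8,"rx":0,"ry":0,"rz":-26.5},
    {"dx":35,"dy":-200,"dz":10,"rx":0,"ry":0,"rz":-33},
  ],
  jaw=45,
)

```text
clock: 0.52
tcp_pos: [0.3332, 0.4033, 0.2519]
orientation: [-1.56, -2.727, 0.001]
contact_force: [0.6, 0.5, 0.4]
grip_width: 0.045
gripper_force: 0.0
```

Emit:
send_rows(
  deltas=[
    {"dx":40,"dy":-200,"dz":0,"rx":0,"ry":0,"rz":-27},
    {"dx":40,"dy":-200,"dz":0,"rx":0,"ry":0,"rz":-27},
    {"dx":40,"dy":-200,"dz":0,"rx":0,"ry":0,"rz":-27},
    {"dx":40,"dy":-200,"dz":0,"rx":0,"ry":0,"rz":-27},
    {"dx":40,"dy":-200,"dz":0,"rx":0,"ry":0,"rz":-27},
  ],
)

```text
clock: 0.93
tcp_pos: [0.3731, 0.2027, 0.2521]
orientation: [-2.154, -2.287, 0.001]
contact_force: [1.0, -0.1, 0.0]
grip_width: 0.0448
gripper_force: 0.0
```

Large targets are accepted when every key is given.

Emit:
send_rows(
  deltas=[
    {"dx":40,"dy":-200,"dz":0,"rx":0,"ry":0,"rz":0},
    {"dx":40,"dy":-200,"dz":0,"rx":0,"ry":0,"rz":0},
    {"dx":40,"dy":-200,"dz":0,"rx":0,"ry":0,"rz":0},
    {"dx":40,"dy":-200,"dz":0,"rx":0,"ry":0,"rz":0},
    {"dx":40,"dy":-200,"dz":0,"rx":0,"ry":0,"rz":0},
  ],
)

```text
clock: 1.35
tcp_pos: [0.4129, 0.0029, 0.2523]
orientation: [-2.148, -2.292, -0.001]
contact_force: [0.8, 0.1, -0.4]
grip_width: 0.0452
gripper_force: 0.0
```

Emit:
send_rows(
  deltas=[
    {"dx":40,"dy":-200,"dz":0,"rx":0,"ry":0,"rz":0},
    {"dx":40,"dy":-200,"dz":0,"rx":0,"ry":0,"rz":0},
    {"dx":40,"dy":-200,"dz":0,"rx":0,"ry":0,"rz":0},
    {"dx":40,"dy":-200,"dz":0,"rx":0,"ry":0,"rz":0},
    {"dx":40,"dy":-200,"dz":0,"rx":0,"ry":0,"rz":0},
  ],
)

```text
clock: 1.77
tcp_pos: [0.4532, -0.197, 0.2524]
orientation: [2.147, 2.292, 0.001]
contact_force: [1.6, 1.2, -0.2]
grip_width: 0.0447
gripper_force: 0.0
```

```bash
python3 - <<'E'
from h import *
yaw=.0607;c=np.array([.536,-.288,.135]);T=toolR(yaw,.5); z=T.as_matrix()[:,2]
delta(c-z*.14,T); o=r.get_obs(); print(o['clock'],o['tcp_pos'],o['joints'])
E
```

```text
d mm [ 15.8 -95.1   5.4] rot deg [  1.81 -28.55  -0.26]
1.7667 [ 0.45316313 -0.19696956  0.2524386 ] [-0.40729032  0.1992264   0.80078447  2.00563606 -0.16956917  1.00222896
  0.54070547]
```

Emit:
send_rows(
  deltas=[
    {"dx":16,"dy":-95,"dz":5,"rx":1.8,"ry":-28.5,"rz":-0.3},
    {"dx":16,"dy":-95,"dz":5,"rx":1.8,"ry":-28.5,"rz":-0.3},
    {"dx":16,"dy":-95,"dz":5,"rx":1.8,"ry":-28.5,"rz":-0.3},
    {"dx":16,"dy":-95,"dz":5,"rx":1.8,"ry":-28.5,"rz":-0.3},
    {"dx":16,"dy":-95,"dz":5,"rx":1.8,"ry":-28.5,"rz":-0.3},
  ],
)

```text
clock: 2.18
tcp_pos: [0.4647, -0.2916, 0.2557]
orientation: [1.896, 1.997, 0.513]
contact_force: [-0.7, 1.0, -1.8]
grip_width: 0.0451
gripper_force: 0.0
```

```bash
python3 - <<'E'
from h import *
f=grab('wrist','w1'); cv2.imwrite('pics/w1b.png',cv2.resize(f['frame'],(800,600),interpolation=3))
print(f['xyz'],f['vertical_fov'],cam(f)[0]); o=r.get_obs(); print(o['tcp_pos'],o['joints'])
E
```

```text
[ 0.39833799 -0.22720348  0.37015549] 70.15841954574145 [[ 0.87641711 -0.08168585  0.474574  ]
 [ 0.04472817 -0.96743881 -0.24912152]
 [ 0.47947101  0.23956119 -0.84422627]]
[ 0.46584902 -0.29004349  0.25585788] [-0.05397175  0.1090551   0.73208965  2.16359852 -0.70997857  0.62916649
  1.24371348]
```

View pics/w1b.png

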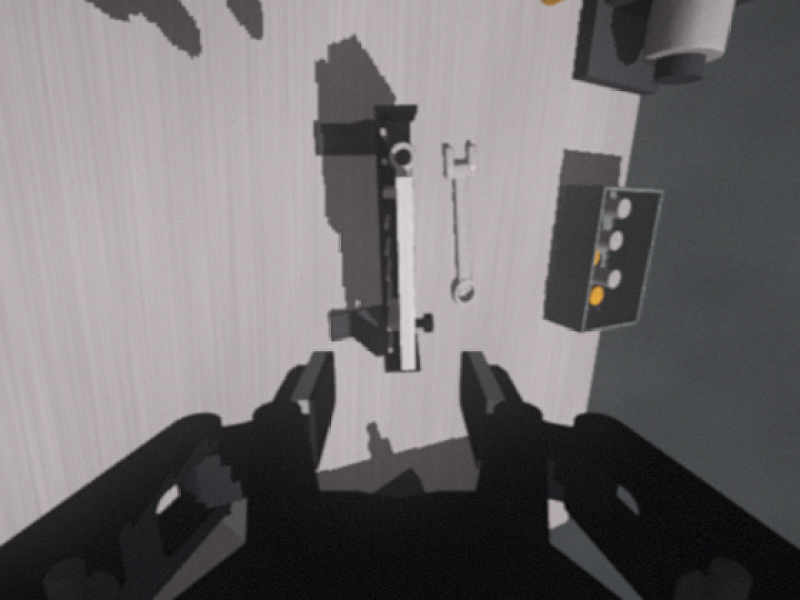

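```bash
python3 - <<'E'
from h import *
f=load('w1');P=cloud(f);g=f['frame'].astype(int).sum(2)
m=np.zeros_like(g,bool); m[122:262,272:296]=1; m&=(g>560)&(P[...,2]>.1)
v,u=np.nonzero(m); print(len(u),u.min(),u.max(),v.min(),v.max())
Q=P[m]; M,t,F=cam(f)
# top edge z ~ const h: check
print('z',np.median(Q[:,2]),Q[:,2].std()); k=np.polyfit(v,Q[:,2],1); print('z slope end-to-end',k[0]*(v.max()-v.min()))
vs=np.arange(v.min()+2,v.max()-1); us=np.array([u[v==a].mean() for a in vs]); k=np.polyfit(vs,us,1)
for h in (.135,.138,.141):
    A=onplane(f,np.polyval(k,v.min()-.5),v.min()-.5,h);B=onplane(f,np.polyval(k,v.max()+.5),v.max()+.5,h)
    d=A-B; print(h,A,B,'len',np.linalg.norm(d),'yaw',np.degrees(np.arctan2(-d[0],d[1])),'c',(A+B)/2)
E
```

```text
1234 278 289 124 258
z 0.13425533584017132 0.0013306168451506953
z slope end-to-end 1.9038261728839563e-05
0.135 [ 0.53166269 -0.22190392  0.135     ] [ 0.54222964 -0.35102408  0.135     ] len 0.1295518255187639 yaw 4.678551333876365 c [ 0.53694616 -0.286464    0.135     ]
0.138 [ 0.5299618  -0.22197153  0.138     ] [ 0.54039394 -0.34944444  0.138     ] len 0.12789906599587308 yaw 4.678551333876367 c [ 0.53517787 -0.28570799  0.138     ]
0.141 [ 0.5282609  -0.22203914  0.141     ] [ 0.53855824 -0.3478648   0.141     ] len 0.12624630647298227 yaw 4.678551333876367 c [ 0.53340957 -0.28495197  0.141     ]
```

```bash
python3 - <<'E'
from h import *
yaw=np.radians(4.68);c=np.array([.537,-.2865,.1352]);T=toolR(yaw,.5); z=T.as_matrix()[:,2]
delta(c-z*.03,T); delta(c+z*.018,T)
E
```

```text
d mm [ 56.8   2.4 -94.3] rot deg [-0.19 -0.18  1.52]
d mm [  79.8    4.2 -136.5] rot deg [-0.19 -0.18  1.52]
```

Emit:
send_rows(
  deltas=[
    {"dx":20,"dy":1,"dz":-32,"rx":-0.2,"ry":-0.2,"rz":1.5},
    {"dx":40,"dy":2,"dz":-65,"rx":-0.2,"ry":-0.2,"rz":1.5},
    {"dx":56.8,"dy":2.4,"dz":-94.3,"rx":-0.2,"ry":-0.2,"rz":1.5},
    {"dx":68,"dy":3.2,"dz":-115,"rx":-0.2,"ry":-0.2,"rz":1.5},
    {"dx":79.8,"dy":4.2,"dz":-136.5,"rx":-0.2,"ry":-0.2,"rz":1.5},
  ],
)

```text
clock: 2.65
tcp_pos: [0.5517, -0.2822, 0.1187]
orientation: [1.858, 2.038, 0.519]
contact_force: [0.2, -0.4, 1.0]
grip_width: 0.045
gripper_force: 0.0
```

```bash
python3 - <<'E'
from h import *
f=grab('wrist','w2'); cv2.imwrite('pics/w2b.png',f['frame'])
yaw=np.radians(4.68);c=np.array([.537,-.2865,.1352]);T=toolR(yaw,.5); z=T.as_matrix()[:,2]
delta(c+z*.018,T)
E
```

```text
d mm [-6.7 -5.6  4.2] rot deg [-0.04 -0.23 -0.77]
```

View pics/w2b.png

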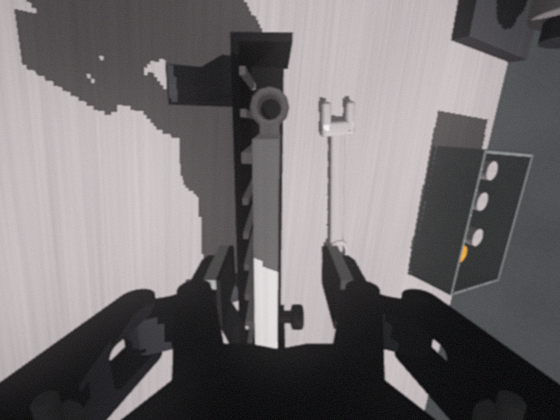

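Emit:
send_rows(
  deltas=[
    {"dx":-6.7,"dy":-5.6,"dz":4.2,"rx":0,"ry":-0.2,"rz":-0.8},
    {"dx":-6.7,"dy":-5.6,"dz":4.2,"rx":0,"ry":-0.2,"rz":-0.8},
    {"dx":-6.7,"dy":-5.6,"dz":4.2,"rx":0,"ry":-0.2,"rz":-0.8},
  ],
)

```text
clock: 2.95
tcp_pos: [0.5424, -0.2916, 0.1267]
orientation: [1.87, 2.012, 0.516]
contact_force: [-0.2, -0.8, 0.7]
grip_width: 0.045
gripper_force: 0.0
```

```bash
python3 - <<'E'
from h import *
yaw=np.radians(4.68);c=np.array([.537,-.2865,.1352]);T=toolR(yaw,.5); z=T.as_matrix()[:,2]
delta(c+z*.018,T)
E
```

```text
d mm [ 3.2  5.8 -7.3] rot deg [0.25 0.39 0.56]
```

Emit:
send_rows(
  deltas=[
    {"dx":0,"dy":0,"dz":0,"rx":0,"ry":0,"rz":0},
    {"dx":0,"dy":0,"dz":0,"rx":0,"ry":0,"rz":0},
    {"dx":0,"dy":0,"dz":0,"rx":0,"ry":0,"rz":0},
  ],
)

```text
clock: 3.2
tcp_pos: [0.5427, -0.2909, 0.1261]
orientation: [1.87, 2.013, 0.517]
contact_force: [0.9, 0.1, -0.1]
grip_width: 0.0449
gripper_force: 0.0
```

```bash
python3 - <<'E'
from h import *
yaw=np.radians(4.68);c=np.array([.537,-.2865,.1352]);T=toolR(yaw,.5); z=T.as_matrix()[:,2]
delta(c+z*.018,T)
E
```

```text
d mm [ 2.9  5.1 -6.7] rot deg [0.22 0.4  0.51]
```

Settled; apply the correction and then close.

Emit:
send_rows(
  deltas=[
    {"dx":2.9,"dy":5.1,"dz":-6.7,"rx":0.2,"ry":0.4,"rz":0.5},
    {"dx":2.9,"dy":5.1,"dz":-6.7,"rx":0.2,"ry":0.4,"rz":0.5},
    {"dx":2.9,"dy":5.1,"dz":-6.7,"rx":0.2,"ry":0.4,"rz":0.5},
    {"dx":2.9,"dy":5.1,"dz":-6.7,"rx":0.2,"ry":0.4,"rz":0.5},
  ],
)

```text
clock: 3.53
tcp_pos: [0.5453, -0.2856, 0.1181]
orientation: [1.869, 2.028, 0.516]
contact_force: [-0.2, 0.1, 0.1]
grip_width: 0.0451
gripper_force: 0.0
```

Emit:
send_rows(
  deltas=[
    {"dx":0,"dy":0,"dz":0,"rx":0,"ry":0,"rz":0},
    {"dx":0,"dy":0,"dz":0,"rx":0,"ry":0,"rz":0},
    {"dx":0,"dy":0,"dz":0,"rx":0,"ry":0,"rz":0},
    {"dx":0,"dy":0,"dz":0,"rx":0,"ry":0,"rz":0},
    {"dx":0,"dy":0,"dz":0,"rx":0,"ry":0,"rz":0},
  ],
  jaw=0,
  newtons=70,
)

```text
clock: 3.95
tcp_pos: [0.5459, -0.286, 0.1189]
orientation: [1.868, 2.027, 0.517]
contact_force: [0.7, 0.3, 2.5]
grip_width: 0.0089
gripper_force: 69.1
```

```bash
python3 - <<'E'
from h import *
yaw=np.radians(4.68);c=np.array([.537,-.2865,.1352]);T=toolR(yaw,.5); z=T.as_matrix()[:,2]
delta(c+z*.018,T); o=r.get_obs(); print(o['grip_width'],o['gripper_force'],o['contact_force'],o['moment'])
E
```

```text
d mm [-0.3  0.2  0.5] rot deg [ 0.02 -0.02  0.02]
0.008948261771154976 69.08448457717896 [0.65908325 0.34480523 2.51090833] [0.00415509 0.03155124 0.02014594]
```

Emit:
send_rows(
  deltas=[
    {"dx":-8,"dy":-0.6,"dz":14.6,"rx":0,"ry":0,"rz":0},
    {"dx":-19,"dy":-1.5,"dz":35,"rx":0,"ry":0,"rz":0},
    {"dx":-33,"dy":-2.7,"dz":61,"rx":0,"ry":0,"rz":0},
    {"dx":-48,"dy":-3.9,"dz":88,"rx":0,"ry":0,"rz":0},
    {"dx":-62,"dy":-5,"dz":114,"rx":0,"ry":0,"rz":0},
  ],
)

```text
clock: 4.37
tcp_pos: [0.4814, -0.2904, 0.2319]
orientation: [1.872, 2.03, 0.514]
contact_force: [0.4, 1.0, -2.3]
grip_width: 0.0089
gripper_force: 70.0
```

```bash
python3 - <<'E'
from h import *
psi=np.radians(9.0); f=load('top0')
# provisional hinge from block: centre of top, block thickness? near face 11.5 from axis
o=r.get_obs(); print(o['contact_force'],o['grip_width'],o['tcp_pos'])
ax=np.array([-np.sin(psi),np.cos(psi)])
# strip ends/lines from enlarged crop (800x400 of 110x55 at 165,195), u=165+X/7.27-.5
px=lambda X,Y:(165+X/7.2727-.5,195+Y/7.2727-.5)
for n,X,Y,h in (('sill far +x corner',718,113,.02),('far -x corner',733,237,.02),('near -x',300,300,.02),('near +x',265,188,.02),('strip a',300,205,.02),('strip b',300,268,.02),('strip c',716,143,.02),('strip d',722,203,.02),('blk1',193,147,.155),('blk2',208,258,.155),('blk3',80,155,.155),('blk4',97,273,.155)):
    print(n,(onplane(f,*px(X,Y),h)*1000).round(1))
T=toolR(psi,0); delta([.52,.10,.25],T)
E
```

```text
[ 0.38570782  1.01847308 -2.28409765] 0.00891106502615696 [ 0.48141758 -0.29042613  0.23191498]
sill far +x corner [603.8  66.2  20. ]
far -x corner [541.9  57.   20. ]
near -x [506.6 266.8  20. ]
near +x [561.7 287.   20. ]
strip a [553.6 269.4  20. ]
strip b [522.3 267.7  20. ]
strip c [588.7  66.7  20. ]
strip d [558.7  62.9  20. ]
blk1 [554.1 296.2 155. ]
blk2 [503.5 286.4 155. ]
blk3 [549.4 347.  155. ]
blk4 [495.7 335.6 155. ]
d mm [ 38.6 390.4  18.1] rot deg [-3.43 28.17  4.26]
```

Emit:
send_rows(
  deltas=[
    {"dx":0,"dy":15,"dz":20,"rx":0,"ry":0,"rz":0},
    {"dx":5,"dy":45,"dz":25,"rx":-0.7,"ry":5.6,"rz":0.8},
    {"dx":10,"dy":80,"dz":25,"rx":-1.4,"ry":11.3,"rz":1.7},
    {"dx":15,"dy":115,"dz":25,"rx":-2,"ry":17,"rz":2.6},
    {"dx":20,"dy":150,"dz":25,"rx":-2.7,"ry":22.6,"rz":3.4},
  ],
)

```text
clock: 4.78
tcp_pos: [0.4993, -0.154, 0.2576]
orientation: [2.011, 2.294, 0.143]
contact_force: [1.9, 1.3, -4.6]
grip_width: 0.0091
gripper_force: 69.9
```

Emit:
send_rows(
  deltas=[
    {"dx":11,"dy":35,"dz":0,"rx":-0.5,"ry":5.6,"rz":1.0},
    {"dx":22,"dy":70,"dz":0,"rx":-0.5,"ry":5.6,"rz":1.0},
    {"dx":33,"dy":105,"dz":0,"rx":-0.5,"ry":5.6,"rz":1.0},
    {"dx":43,"dy":140,"dz":0,"rx":-0.5,"ry":5.6,"rz":1.0},
    {"dx":50,"dy":170,"dz":0,"rx":-0.5,"ry":5.6,"rz":1.0},
  ],
)

```text
clock: 5.2
tcp_pos: [0.5515, 0.021, 0.256]
orientation: [2.028, 2.375, 0.042]
contact_force: [0.4, -0.6, -2.9]
grip_width: 0.009
gripper_force: 70.1
```

```bash
python3 - <<'E'
from h import *
psi=np.radians(9.6); o=r.get_obs(); print(o['grip_width'],o['tcp_pos'],o['contact_force'])
delta([.557,.143,.24],toolR(psi,0))
E
```

```text
0.008970050139923427 [0.55150389 0.02100427 0.25597625] [ 0.3745787  -0.57541488 -2.89483954]
d mm [  5.5 122.  -16. ] rot deg [-0.51  1.79  0.59]
```

Emit:
send_rows(
  deltas=[
    {"dx":2,"dy":35,"dz":-10,"rx":-0.5,"ry":1.8,"rz":0.6},
    {"dx":4,"dy":70,"dz":-25,"rx":-0.5,"ry":1.8,"rz":0.6},
    {"dx":5.5,"dy":105,"dz":-40,"rx":-0.5,"ry":1.8,"rz":0.6},
    {"dx":5.5,"dy":122,"dz":-55,"rx":-0.5,"ry":1.8,"rz":0.6},
    {"dx":5.5,"dy":122,"dz":-55,"rx":-0.5,"ry":1.8,"rz":0.6},
  ],
)

```text
clock: 5.62
tcp_pos: [0.554, 0.1459, 0.1977]
orientation: [-2.017, -2.403, 0.006]
contact_force: [-1.5, 0.2, -3.9]
grip_width: 0.0089
gripper_force: 70.0
```

Emit:
send_rows(
  deltas=[
    {"dx":0,"dy":0,"dz":0,"rx":0,"ry":0,"rz":0},
    {"dx":0,"dy":0,"dz":0,"rx":0,"ry":0,"rz":0},
  ],
)

```text
clock: 5.78
tcp_pos: [0.5569, 0.1387, 0.2017]
orientation: [2.03, 2.396, -0.0]
contact_force: [0.1, -0.1, -3.9]
grip_width: 0.0091
gripper_force: 70.0
```

```bash
python3 - <<'E'
from h import *
f=grab('wrist','w3'); cv2.imwrite('pics/w3b.png',cv2.resize(f['frame'],(800,600),interpolation=3))
psi=np.radians(9.6); o=r.get_obs(); print(o['grip_width'],o['tcp_pos'],o['contact_force'],o['moment'])
delta([.557,.143,.20],toolR(psi,0))
E
```

```text
0.0088539071046856 [0.55736217 0.13832557 0.2022426 ] [ 1.07946163 -0.86967417 -3.29920473] [-0.07603475 -0.0100888   0.01483225]
d mm [-0.4  4.7 -2.2] rot deg [0.03 0.11 0.22]
```

View pics/w3b.png

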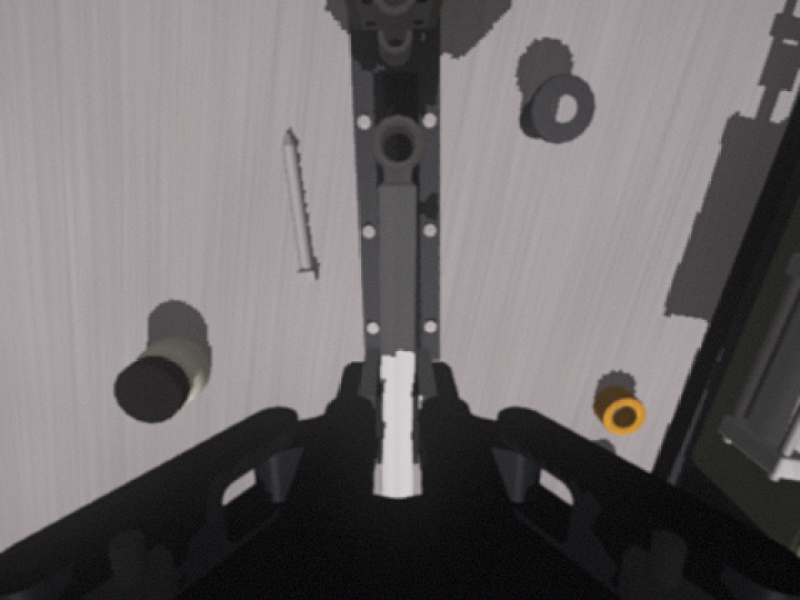

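```bash
python3 - <<'E'
from h import *
f=load('w3'); s=.7
S=np.array([[363,121],[369,231],[373,328],[429,120],[430,230],[430,326]])
g=f['frame'].max(2); pts=[]
for x,y in S:
    u,v=x*s,y*s; u0,v0=int(u)-6,int(v)-6; c=g[v0:v0+13,u0:u0+13].astype(float); w=np.clip(c-110,0,None)
    # mask to central blob
    yy,xx=np.mgrid[:13,:13]; w*=((xx-6)**2+(yy-6)**2<30); pts.append((u0+(w*xx).sum()/w.sum(),v0+(w*yy).sum()/w.sum()))
Q=np.array([onplane(f,*p,.02)[:2] for p in pts])*1000; print(np.round(pts,1).tolist()); print(Q.round(1))
for i in (0,3):
    d=Q[i]-Q[i+2]; print('psi',np.degrees(np.arctan2(-d[0],d[1])))
mid=(Q[:3]+Q[3:])/2; print('mid',mid.round(1), 'cross',[np.degrees(np.arctan2((Q[i+3]-Q[i])[1],(Q[i+3]-Q[i])[0])).round(2) for i in range(3)])
c=f['frame'][0:115,235:325]; c=np.clip(c.astype(float)*2.5,0,255).astype(np.uint8); cv2.imwrite('pics/w3c.png',cv2.resize(c,(470,600),interpolation=3))
E
```

```text
[[254.3, 85.1], [257.7, 162.0], [260.6, 229.4], [300.4, 84.0], [300.6, 160.9], [300.9, 228.4]]
[[517.7 234.9]
 [531.8 161.6]
 [545.9  88.3]
 [561.7 243.2]
 [575.7 170. ]
 [589.8  96.7]]
psi 10.867214724957085
psi 10.842107007643929
mid [[539.7 239. ]
 [553.8 165.8]
 [567.8  92.5]] cross [np.float64(10.72), np.float64(10.84), np.float64(10.9)]
```

View pics/w3c.png

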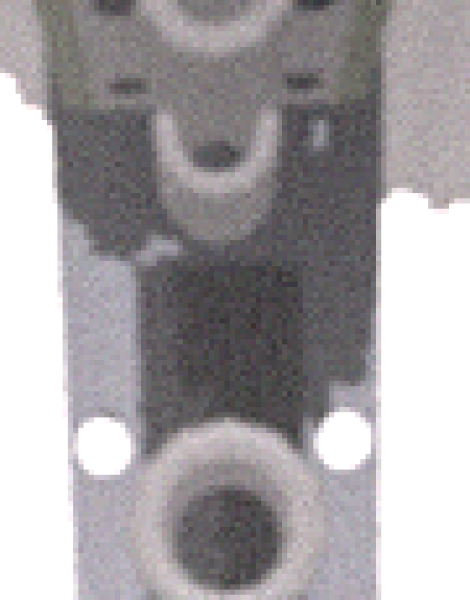

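```bash
python3 - <<'E'
from h import *
f=load('w3'); psi=np.radians(10.84); ex=np.array([np.cos(psi),np.sin(psi)]); ey=np.array([-np.sin(psi),np.cos(psi)])
px=lambda X,Y:(235+X*90/470-.4,Y*115/600-.4)
c0=np.array([553.8,165.8])
for n,X,Y,h,off in (('strip end',220,262,.02,10),('low front',213,195,.0645,10),('low hole front',215,171,.0645,6),('low L',150,130,.0645,0),('low R',282,130,.0645,0),('low bottom front',213,241,.0345,10),('upper front',212,50,.1255,10)):
    p=onplane(f,*px(X,Y),h)[:2]*1000; print(n,p.round(1),'along',((p-c0)@ey+off).round(1),'x',((p-c0)@ex).round(1))
o=r.get_obs(); T=R.from_rotvec(o['orientation']).as_matrix(); print('tool y az',np.degrees(np.arctan2(T[1,1],T[0,1])),'tilt',T[2])
# door knuckle ring: top z
for h in (.171,.173,.175):
  q={k:onplane(f,*px(*v),h)[:2]*1000 for k,v in dict(c=(229,532),L=(132,525),R=(326,525),front=(226,418)).items()}
  tp=o['tcp_pos'][:2]*1000
  print(h,{k:(((v-tp)@ex).round(1),((v-tp)@ey).round(1)) for k,v in q.items()}, np.linalg.norm(q['L']-q['R']))
P=cloud(f); u,v=px(229,425); print(P[int(v)-2:int(v)+6,int(u),2].round(3))
print((np.array(tp)-c0)@ex,(np.array(tp)-c0)@ey)
E
```

```text
strip end [534.2 269.1] along 115.1 x 0.2
low front [533.3 269.1] along 115.3 x -0.8
low hole front [533.  272.4] along 114.6 x -0.4
low L [522.4 276.2] along 114.3 x -10.1
low R [542.2 279.5] along 113.9 x 10.0
low bottom front [533.  269.2] along 115.4 x -1.0
upper front [533.6 269.5] along 115.6 x -0.4
tool y az 9.380847861985053 tilt [-7.72605797e-04  1.83759585e-03 -9.99998013e-01]
0.171 {'c': (np.float64(1.8), np.float64(77.9)), 'L': (np.float64(-7.6), np.float64(78.8)), 'R': (np.float64(11.3), np.float64(78.3)), 'front': (np.float64(1.8), np.float64(88.2))} 18.888706621486623
0.173 {'c': (np.float64(1.8), np.float64(77.8)), 'L': (np.float64(-7.5), np.float64(78.7)), 'R': (np.float64(11.2), np.float64(78.2)), 'front': (np.float64(1.8), np.float64(88.0))} 18.65416229053931
0.175 {'c': (np.float64(1.8), np.float64(77.7)), 'L': (np.float64(-7.4), np.float64(78.5)), 'R': (np.float64(11.0), np.float64(78.1)), 'front': (np.float64(1.8), np.float64(87.7))} 18.419617959591765
[0.019 0.172 0.172 0.172 0.173 0.173 0.172 0.172]
-1.6684271561750466 -27.65410453640231
```

```bash
cat >> h.py <<'E'
PSI=np.radians(10.84); EX=np.array([np.cos(PSI),np.sin(PSI)]); EY=np.array([-np.sin(PSI),np.cos(PSI)]); C0=np.array([553.8,165.8])
def go(along,x,z):
    p=(C0+along*EY+x*EX)/1000; delta([*p,z/1000],toolR(PSI,0))
    o=r.get_obs(); q=o['tcp_pos'][:2]*1000-C0; print('along',(q@EY).round(2),'x',(q@EX).round(2),'z',o['tcp_pos'][2]*1000,'F',o['contact_force'].round(1),'M',o['moment'].round(2),'t',o['clock'],o['grip_width'])
E
python3 -c "
from h import *
go(-20,0,130)"
```

```text
d mm [  0.2   7.8 -72.2] rot deg [0.03 0.11 1.46]
along -27.65 x -1.67 z 202.24259601547172 F [ 1.1 -0.9 -3.3] M [-0.08 -0.01  0.01] t 5.8333 0.0088539071046856
```

Emit:
send_rows(
  deltas=[
    {"dx":0.2,"dy":7.8,"dz":-15,"rx":0,"ry":0.1,"rz":1.5},
    {"dx":0.2,"dy":7.8,"dz":-32,"rx":0,"ry":0.1,"rz":1.5},
    {"dx":0.2,"dy":7.8,"dz":-50,"rx":0,"ry":0.1,"rz":1.5},
    {"dx":0.2,"dy":7.8,"dz":-64,"rx":0,"ry":0.1,"rz":1.5},
    {"dx":0.2,"dy":7.8,"dz":-72,"rx":0,"ry":0.1,"rz":1.5},
  ],
)

```text
clock: 6.25
tcp_pos: [0.5571, 0.1462, 0.1293]
orientation: [-2.001, -2.422, 0.001]
contact_force: [-0.7, 0.3, -3.4]
grip_width: 0.0089
gripper_force: 70.0
```

Emit:
send_rows(
  deltas=[
    {"dx":0,"dy":0,"dz":0,"rx":0,"ry":0,"rz":0},
    {"dx":0,"dy":0,"dz":0,"rx":0,"ry":0,"rz":0},
    {"dx":0,"dy":0,"dz":0,"rx":0,"ry":0,"rz":0},
  ],
)

```text
clock: 6.5
tcp_pos: [0.5584, 0.1475, 0.1313]
orientation: [1.999, 2.423, 0.003]
contact_force: [0.1, -0.6, -3.2]
grip_width: 0.0089
gripper_force: 70.0
```

```bash
python3 -c "
from h import *
go(-20,0,122)"
```

```text
d mm [-0.8 -1.3 -9.3] rot deg [-0.06  0.11 -0.11]
along -18.85 x 1.08 z 131.26412062212316 F [ 0.1 -0.6 -3.2] M [-0.04  0.04 -0.01] t 6.5 0.008875142891570117
```

Lower in small steps, feeling for contact.

Emit:
send_rows(
  deltas=[
    {"dx":-0.8,"dy":-1,"dz":-3,"rx":0,"ry":0.1,"rz":-0.1},
    {"dx":-0.8,"dy":-1,"dz":-5,"rx":0,"ry":0.1,"rz":-0.1},
    {"dx":-0.8,"dy":-1,"dz":-6.5,"rx":0,"ry":0.1,"rz":-0.1},
    {"dx":-0.8,"dy":-1,"dz":-7.5,"rx":0,"ry":0.1,"rz":-0.1},
    {"dx":-0.8,"dy":-1,"dz":-7.5,"rx":0,"ry":0.1,"rz":-0.1},
  ],
)

```text
clock: 6.92
tcp_pos: [0.5566, 0.1469, 0.1224]
orientation: [-1.999, -2.421, 0.001]
contact_force: [0.4, -0.5, -3.7]
grip_width: 0.0091
gripper_force: 70.1
```

Emit:
send_rows(
  deltas=[
    {"dx":0,"dy":0,"dz":-0.6,"rx":0,"ry":0,"rz":0},
    {"dx":0,"dy":0,"dz":-1,"rx":0,"ry":0,"rz":0},
    {"dx":0,"dy":0,"dz":-1,"rx":0,"ry":0,"rz":0},
  ],
)

```text
clock: 7.17
tcp_pos: [0.5567, 0.1468, 0.1216]
orientation: [-1.999, -2.421, 0.001]
contact_force: [0.2, -0.2, -3.2]
grip_width: 0.0084
gripper_force: 70.1
```

Emit:
send_rows(
  deltas=[
    {"dx":0,"dy":0,"dz":-0.5,"rx":0,"ry":0,"rz":0},
    {"dx":0,"dy":0,"dz":-1,"rx":0,"ry":0,"rz":0},
    {"dx":0,"dy":0,"dz":-1,"rx":0,"ry":0,"rz":0},
  ],
)

```text
clock: 7.42
tcp_pos: [0.557, 0.147, 0.1214]
orientation: [-1.999, -2.421, -0.0]
contact_force: [-2.6, 0.8, 3.5]
grip_width: 0.0087
gripper_force: 71.3
```

```bash
python3 -c "
from h import *
go(-20,0,122)"
```

```text
d mm [ 0.5 -0.9  0.6] rot deg [-0.06 -0.07 -0.06]
along -19.06 x -0.34 z 121.37682290164373 F [-2.6  0.8  3.5] M [-0.13  0.59  0.01] t 7.4167 0.008697658226015832
```

Emit:
send_rows(
  deltas=[
    {"dx":-1,"dy":6,"dz":0,"rx":0,"ry":0,"rz":0},
    {"dx":-2.2,"dy":13,"dz":0,"rx":0,"ry":0,"rz":0},
    {"dx":-3.5,"dy":20,"dz":0,"rx":0,"ry":0,"rz":0},
    {"dx":-4.6,"dy":26,"dz":0,"rx":0,"ry":0,"rz":0},
    {"dx":-5.4,"dy":30,"dz":0,"rx":0,"ry":0,"rz":0},
  ],
)

```text
clock: 7.83
tcp_pos: [0.5524, 0.177, 0.1214]
orientation: [2.0, 2.422, 0.001]
contact_force: [-0.4, -7.4, 17.8]
grip_width: 0.0087
gripper_force: 73.8
```

Emit:
send_rows(
  deltas=[
    {"dx":0,"dy":0,"dz":0,"rx":0,"ry":0,"rz":0},
    {"dx":0,"dy":0,"dz":0,"rx":0,"ry":0,"rz":0},
    {"dx":0,"dy":0,"dz":0,"rx":0,"ry":0,"rz":0},
  ],
)

```text
clock: 8.08
tcp_pos: [0.5523, 0.1778, 0.1214]
orientation: [-2.0, -2.423, -0.003]
contact_force: [0.5, -2.7, 5.5]
grip_width: 0.0089
gripper_force: 71.5
```

```bash
python3 - <<'E'
from h import *
go(37.2,0,121.5)
f=grab('wrist','w4'); c=f['frame'][0:150,200:360]; c=np.clip(c.astype(float)*2.2,0,255).astype(np.uint8); cv2.imwrite('pics/w4c.png',cv2.resize(c,(640,600),interpolation=3))
E
```

```text
d mm [-5.5 24.6  0.1] rot deg [-0.09  0.04 -0.09]
along 12.05 x 0.8 z 121.40514614612074 F [ 0.5 -2.7  5.5] M [-0.53 -0.24  0.04] t 8.0833 0.008940732397589041
```

View pics/w4c.png

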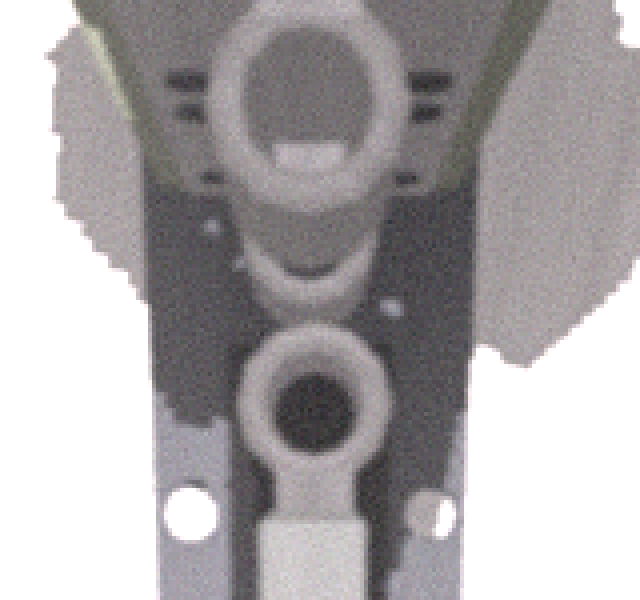

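```bash
python3 - <<'E'
from h import *
f=load('w4'); px=lambda X,Y:(200+X/4-.4,Y/4-.4)
def q(n,X,Y,h,off=0):
    p=onplane(f,*px(X,Y),h)[:2]*1000-C0; print(n,'along',(p@EY+off).round(1),'x',(p@EX).round(1))
q('up front',309,213,.1255,10);q('up holefront',309,168,.1255,6);q('up L',210,100,.1255);q('up R',411,100,.1255)
q('low front',310,300,.0645,10)
q('door front',314,320,.093,-10);q('door L',238,400,.093);q('door R',390,400,.093)
q('edge',312,517,.140,13);q('eL',258,530,.140);q('eR',367,530,.14)
E
```

```text
up front along 115.1 x 0.2
up holefront along 115.0 x 0.2
up L along 114.7 x -9.1
up R along 114.8 x 9.8
low front along 115.9 x 0.2
door front along 89.7 x 0.7
door L along 90.3 x -8.8
door R along 90.4 x 10.3
edge along 90.3 x 0.5
eL along 76.1 x -4.4
eR along 76.1 x 5.5
```

Emit:
send_rows(
  deltas=[
    {"dx":-1,"dy":5,"dz":0,"rx":0,"ry":0,"rz":-0.1},
    {"dx":-2,"dy":10,"dz":0,"rx":0,"ry":0,"rz":-0.1},
    {"dx":-3,"dy":15,"dz":0,"rx":0,"ry":0,"rz":-0.1},
    {"dx":-4,"dy":19,"dz":0,"rx":0,"ry":0,"rz":-0.1},
    {"dx":-4.6,"dy":21.5,"dz":0,"rx":0,"ry":0,"rz":-0.1},
  ],
)

```text
clock: 8.55
tcp_pos: [0.5479, 0.198, 0.1215]
orientation: [2.003, 2.42, 0.001]
contact_force: [2.4, -3.4, -0.2]
grip_width: 0.0089
gripper_force: 70.3
```

Emit:
send_rows(
  deltas=[
    {"dx":0,"dy":0,"dz":0,"rx":0,"ry":0,"rz":0},
    {"dx":0,"dy":0,"dz":0,"rx":0,"ry":0,"rz":0},
    {"dx":0,"dy":0,"dz":0,"rx":0,"ry":0,"rz":0},
  ],
)

```text
clock: 8.8
tcp_pos: [0.5477, 0.1985, 0.1214]
orientation: [-2.002, -2.421, -0.001]
contact_force: [1.1, -5.1, 7.1]
grip_width: 0.0085
gripper_force: 71.7
```

```bash
python3 - <<'E'
from h import *
go(37.2,.4,121.5)
E
```

```text
d mm [-0.5  3.9  0.1] rot deg [-0.05  0.03  0.04]
along 33.3 x 0.15 z 121.38540301353068 F [ 1.1 -5.1  7.1] M [-0.98 -0.29  0.03] t 8.8 0.008476689974552394
```

Emit:
send_rows(
  deltas=[
    {"dx":-0.2,"dy":1.5,"dz":0,"rx":0,"ry":0,"rz":0},
    {"dx":-0.4,"dy":2.7,"dz":0,"rx":0,"ry":0,"rz":0},
    {"dx":-0.5,"dy":3.5,"dz":0,"rx":0,"ry":0,"rz":0},
    {"dx":-0.5,"dy":3.5,"dz":0,"rx":0,"ry":0,"rz":0},
    {"dx":-0.5,"dy":3.5,"dz":0,"rx":0,"ry":0,"rz":0},
  ],
)

```text
clock: 9.22
tcp_pos: [0.5472, 0.2012, 0.1214]
orientation: [2.003, 2.42, 0.0]
contact_force: [0.9, -6.0, 8.1]
grip_width: 0.0092
gripper_force: 71.9
```

```bash
python3 - <<'E'
from h import *
go(37.2,0,121.5)
f=grab('wrist','w5'); c=f['frame'][0:150,200:360]; c=np.clip(c.astype(float)*2.2,0,255).astype(np.uint8); cv2.imwrite('pics/w5c.png',cv2.resize(c,(640,600),interpolation=3))
E
```

```text
d mm [-0.4  1.1  0.1] rot deg [0.   0.02 0.08]
along 36.02 x 0.2 z 121.39822340345242 F [ 0.9 -6.   8.1] M [-1.34 -0.31 -0.01] t 9.2167 0.009242949997368164
```

View pics/w5c.png

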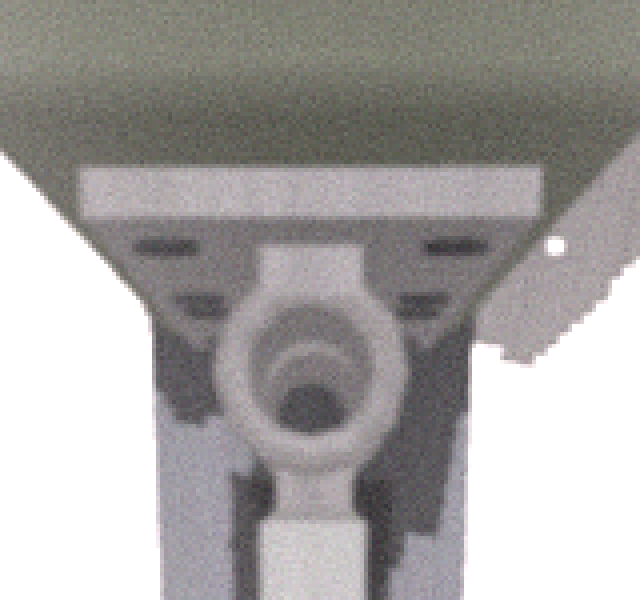

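```bash
python3 - <<'E'
from h import *
f=load('w5'); px=lambda X,Y:(200+X/4-.4,Y/4-.4)
def q(n,X,Y,h,off=0):
    p=onplane(f,*px(X,Y),h)[:2]*1000-C0; print(n,'along',(p@EY+off).round(1),'x',(p@EX).round(1))
q('up front',311,473,.1255,10);q('up holefront',311,434,.1255,6);q('up holefar',311,305,.1255,-6);q('up L',215,370,.1255);q('up R',406,370,.1255)
q('leaf face top',311,219,.1255,-11.5)
q('edge',312,517,.140,13);q('eL',258,530,.140);q('eR',367,530,.14)
q('door hole far rim',311,358,.093,-6);q('door hole far rim b',311,345,.093,-6)
E
```

```text
up front along 115.2 x 0.1
up holefront along 115.0 x 0.1
up holefar along 114.9 x 0.1
up L along 115.0 x -9.4
up R along 115.0 x 9.5
leaf face top along 117.1 x 0.1
edge along 114.2 x 0.2
eL along 100.1 x -4.7
eR along 100.1 x 5.2
door hole far rim along 113.2 x 0.0
door hole far rim b along 114.7 x 0.0
```

Emit:
send_rows(
  deltas=[
    {"dx":-0.2,"dy":0.5,"dz":0,"rx":0,"ry":0,"rz":0},
    {"dx":-0.3,"dy":0.9,"dz":0,"rx":0,"ry":0,"rz":0},
    {"dx":-0.3,"dy":0.9,"dz":0,"rx":0,"ry":0,"rz":0},
    {"dx":-0.3,"dy":0.9,"dz":0,"rx":0,"ry":0,"rz":0},
  ],
)

```text
clock: 9.6
tcp_pos: [0.5472, 0.2014, 0.1215]
orientation: [2.003, 2.419, -0.0]
contact_force: [1.1, -7.3, 8.6]
grip_width: 0.0092
gripper_force: 71.9
```

```bash
python3 - <<'E'
from h import *
go(36.9,.1,121.4)
f=grab('wrist','w6')
E
```

```text
d mm [-0.2  0.7 -0.1] rot deg [0.04 0.04 0.11]
along 36.21 x 0.18 z 121.48412123691328 F [ 1.1 -7.3  8.6] M [-1.65 -0.38 -0.01] t 9.6 0.009231060004761557
```

Emit:
send_rows(
  deltas=[
    {"dx":-0.1,"dy":0.4,"dz":0.2,"rx":0,"ry":0,"rz":0},
    {"dx":-0.2,"dy":0.7,"dz":0.2,"rx":0,"ry":0,"rz":0},
    {"dx":-0.2,"dy":0.7,"dz":0.2,"rx":0,"ry":0,"rz":0},
    {"dx":-0.2,"dy":0.7,"dz":0.2,"rx":0,"ry":0,"rz":0},
  ],
)

```text
clock: 9.98
tcp_pos: [0.5465, 0.203, 0.1214]
orientation: [-2.003, -2.42, -0.0]
contact_force: [1.4, -4.6, 7.1]
grip_width: 0.0088
gripper_force: 71.7
```

```bash
python3 - <<'E'
from h import *
go(36.9,.1,121.4)
E
```

```text
d mm [ 0.4 -1.  -0. ] rot deg [-0.01 -0.    0.07]
along 37.95 x -0.15 z 121.40224094665928 F [ 1.4 -4.6  7.1] M [-1.22 -0.27 -0.05] t 9.9833 0.00876665729628799
```

Emit:
send_rows(
  deltas=[
    {"dx":0.2,"dy":-0.5,"dz":0.6,"rx":0,"ry":0,"rz":0},
    {"dx":0.4,"dy":-1,"dz":0.9,"rx":0,"ry":0,"rz":0},
    {"dx":0.4,"dy":-1,"dz":0.9,"rx":0,"ry":0,"rz":0},
    {"dx":0.4,"dy":-1,"dz":0.9,"rx":0,"ry":0,"rz":0},
  ],
)

```text
clock: 10.32
tcp_pos: [0.5457, 0.2035, 0.1214]
orientation: [-2.0, -2.42, 0.001]
contact_force: [1.1, 0.2, -1.5]
grip_width: 0.0091
gripper_force: 70.5
```

```bash
python3 - <<'E'
from h import *
go(36.9,.1,121.4)
E
```

```text
d mm [ 1.2 -1.4  0. ] rot deg [-0.06 -0.12 -0.02]
along 38.53 x -0.84 z 121.38441352088336 F [ 1.1  0.2 -1.5] M [-0.01 -0.32  0.05] t 10.3167 0.009133705821574722
```

Emit:
send_rows(
  deltas=[
    {"dx":0.6,"dy":-0.7,"dz":0,"rx":0,"ry":0,"rz":0},
    {"dx":1.2,"dy":-1.4,"dz":0,"rx":0,"ry":0,"rz":0},
    {"dx":1.2,"dy":-1.4,"dz":0,"rx":0,"ry":0,"rz":0},
    {"dx":1.2,"dy":-1.4,"dz":0,"rx":0,"ry":0,"rz":0},
  ],
)

```text
clock: 10.65
tcp_pos: [0.5469, 0.2014, 0.1215]
orientation: [-2.001, -2.419, 0.002]
contact_force: [-0.1, 1.9, -0.0]
grip_width: 0.0087
gripper_force: 70.6
```

```bash
python3 - <<'E'
from h import *
go(36.9,.1,121.4)
E
```

```text
d mm [ 0.1  0.7 -0.1] rot deg [-0.03 -0.14  0.02]
along 36.22 x -0.09 z 121.46749800815066 F [-0.1  1.9 -0. ] M [0.45 0.19 0.02] t 10.65 0.008689913999103972
```

Emit:
send_rows(
  deltas=[
    {"dx":0,"dy":0.4,"dz":0,"rx":0,"ry":0,"rz":0},
    {"dx":0,"dy":0.6,"dz":0,"rx":0,"ry":0,"rz":0},
    {"dx":0,"dy":0.6,"dz":0,"rx":0,"ry":0,"rz":0},
    {"dx":0,"dy":0.6,"dz":0,"rx":0,"ry":0,"rz":0},
    {"dx":0,"dy":0.6,"dz":0,"rx":0,"ry":0,"rz":0},
  ],
)

```text
clock: 11.07
tcp_pos: [0.5471, 0.2013, 0.1214]
orientation: [-2.002, -2.419, 0.002]
contact_force: [-0.7, -0.6, -4.1]
grip_width: 0.0089
gripper_force: 70.2
```

```bash
python3 - <<'E'
from h import *
go(36.9,.1,121.4)
f=grab('wrist','w7'); c=f['frame'][50:150,220:340]; c=np.clip(c.astype(float)*2.2,0,255).astype(np.uint8); cv2.imwrite('pics/w7c.png',cv2.resize(c,(720,600),interpolation=3))
E
```

```text
d mm [-0.1  0.8 -0. ] rot deg [ 0.01 -0.12  0.05]
along 36.09 x 0.09 z 121.44028424274455 F [-0.7 -0.6 -4.1] M [-0.04 -0.   -0.01] t 11.0667 0.008921639318159301
```

View pics/w7c.png

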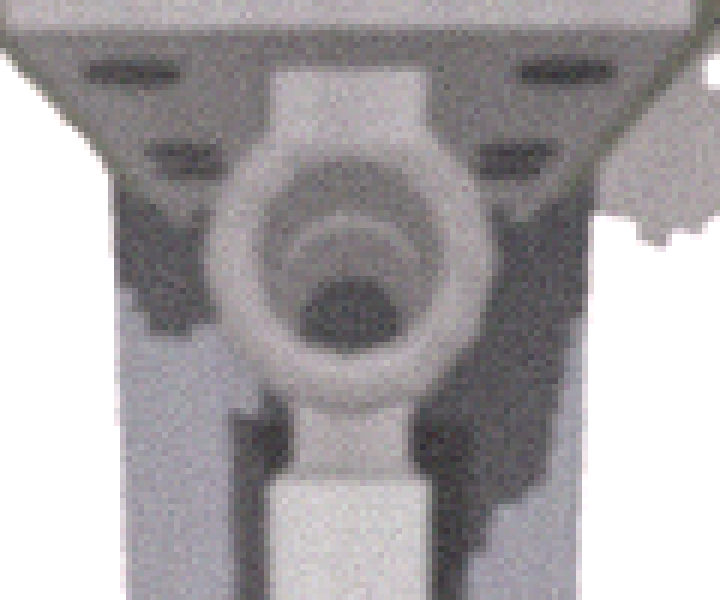

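```bash
python3 - <<'E'
from h import *
f=load('w7'); px=lambda X,Y:(220+X/6-.42,50+Y/6-.42)
def q(n,X,Y,h,off=0):
    p=onplane(f,*px(X,Y),h)[:2]*1000-C0; print(n,'along',(p@EY+off).round(1),'x',(p@EX).round(1))
q('up front',349,411,.1255,10);q('hole front',349,353,.1255,6);q('hole far',349,158,.1255,-6);q('L',208,255,.1255);q('R',494,255,.1255)
q('edge',349,477,.140,13);q('eL',268,510,.14);q('eR',432,510,.14)
q('door far rim outer arc',349,216,.093,-6);q('arc in',349,228,.093,-6)
# numeric edges along the centre columns in w5, w7
for t in ('w5','w7'):
    g=load(t)['frame'].mean(2)[100:145,274:281].mean(1); d=np.gradient(cv2.GaussianBlur(g.reshape(-1,1).astype(np.float32),(1,5),0).ravel()); 
    w=np.clip(d[24:34],0,None); print(t,'rail edge v',100+24+(w*np.arange(10)).sum()/w.sum(), d.round(0).tolist())
go(36.9,.1,121.4)
E
```

```text
up front along 115.2 x 0.1
hole front along 114.9 x 0.1
hole far along 115.0 x 0.1
L along 115.1 x -9.3
R along 115.1 x 9.6
edge along 114.2 x 0.1
eL along 99.3 x -4.8
eR along 99.3 x 5.1
door far rim outer arc along 114.9 x -0.0
arc in along 114.0 x -0.0
w5 rail edge v 130.01254739549142 [0.0, 0.0, -0.0, -0.0, 0.0, 2.0, 5.0, 9.0, 11.0, 10.0, 5.0, 0.0, -2.0, -3.0, -3.0, -3.0, -2.0, 0.0, 2.0, 3.0, 2.0, 1.0, 0.0, -0.0, 0.0, -0.0, -1.0, -0.0, 2.0, 4.0, 5.0, 4.0, 1.0, 0.0, 0.0, 0.0, 0.0, 0.0, 0.0, 0.0, -0.0, -0.0, -0.0, -0.0, -0.0]
w7 rail edge v 129.9876274676226 [-0.0, -0.0, -0.0, 0.0, -0.0, 1.0, 4.0, 8.0, 11.0, 10.0, 6.0, 1.0, -2.0, -3.0, -3.0, -3.0, -2.0, -1.0, 2.0, 4.0, 3.0, 1.0, 0.0, -0.0, -0.0, -1.0, -1.0, -0.0, 2.0, 5.0, 6.0, 4.0, 2.0, 0.0, 0.0, 0.0, -0.0, -0.0, -0.0, 0.0, 0.0, -0.0, -0.0, -0.0, -0.0]
d mm [-0.2  0.8 -0. ] rot deg [ 0.01 -0.11  0.05]
along 36.06 x 0.13 z 121.43930256070884 F [ 0.3 -0.1 -3.7] M [-0.04  0.    0.06] t 11.1167 0.008954210334044152
```

Emit:
send_rows(
  deltas=[
    {"dx":-0.1,"dy":0.5,"dz":0,"rx":0,"ry":0,"rz":0},
    {"dx":-0.2,"dy":0.8,"dz":0,"rx":0,"ry":0,"rz":0},
    {"dx":-0.2,"dy":0.8,"dz":0,"rx":0,"ry":0,"rz":0},
    {"dx":-0.2,"dy":0.8,"dz":0,"rx":0,"ry":0,"rz":0},
    {"dx":-0.2,"dy":0.8,"dz":0,"rx":0,"ry":0,"rz":0},
  ],
)

```text
clock: 11.53
tcp_pos: [0.5471, 0.2025, 0.1217]
orientation: [-2.001, -2.42, 0.001]
contact_force: [-0.5, -0.0, -3.7]
grip_width: 0.009
gripper_force: 70.2
```

```bash
python3 - <<'E'
from h import *
go(36.9,.1,121.4)
E
```

```text
d mm [-0.2 -0.4 -0.3] rot deg [-0.02 -0.09  0.04]
along 37.26 x 0.33 z 121.70578635820479 F [-0.5 -0.  -3.7] M [ 0.01 -0.03  0.  ] t 11.5333 0.009043581387089331
```

Emit:
send_rows(
  deltas=[
    {"dx":-0.2,"dy":-0.4,"dz":0,"rx":0,"ry":0,"rz":0},
    {"dx":-0.2,"dy":-0.4,"dz":-0.4,"rx":0,"ry":0,"rz":0},
    {"dx":-0.2,"dy":-0.4,"dz":-0.9,"rx":0,"ry":0,"rz":0},
    {"dx":-0.2,"dy":-0.4,"dz":-0.9,"rx":0,"ry":0,"rz":0},
    {"dx":-0.2,"dy":-0.4,"dz":-0.9,"rx":0,"ry":0,"rz":0},
  ],
)

```text
clock: 11.95
tcp_pos: [0.5472, 0.2021, 0.1214]
orientation: [-2.002, -2.419, 0.0]
contact_force: [-1.8, 0.3, 5.3]
grip_width: 0.0087
gripper_force: 71.2
```

Emit:
send_rows(
  deltas=[
    {"dx":0,"dy":0,"dz":0,"rx":0,"ry":0,"rz":0},
    {"dx":0,"dy":0,"dz":0,"rx":0,"ry":0,"rz":0},
    {"dx":0,"dy":0,"dz":0,"rx":0,"ry":0,"rz":0},
    {"dx":0,"dy":0,"dz":0,"rx":0,"ry":0,"rz":0},
  ],
)

```text
clock: 12.28
tcp_pos: [0.5472, 0.2021, 0.1214]
orientation: [-2.002, -2.419, 0.0]
contact_force: [-1.6, -0.2, 5.9]
grip_width: 0.0093
gripper_force: 71.3
```

```bash
python3 - <<'E'
from h import *
go(36.9,.1,121.4)
E
```

```text
d mm [-0.2 -0.   0. ] rot deg [-0.05 -0.06  0.04]
along 36.87 x 0.33 z 121.39803915990524 F [-1.6 -0.2  5.9] M [-0.19  0.62  0.  ] t 12.2833 0.009293558585254488
```

```bash
python3 -c "
from bench import r
print(r.hand_in())"
```

```text
the job is handed in; nothing more can be done
None
```

The door stands upright on the sill, in line with it and still gripped; its hole measured about 0.2 mm off the hinge axis just before I handed the job in at about 12.3 s, but no verdict came back.

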